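# Drive the jammed stop pin out of the stone ramp

## Task

The steel stop pin across the ramp is jammed, and the round stone blank is leaning on it. First set the wooden chock on the ramp, squarely under the pin and snug against the downhill side of the stone, and let go of it, so that the stone stays where it is; then take the long slim drift punch from the tool rest, push it through the small hole in the steel-faced cheek and drive the pin right out of the other cheek into the tub, without touching the pin with the gripper. Draw the punch out and lay it back across the tool rest's two rails; leave the other tools, the jar and the marble offcut where they are.

Things in the scene. Friction and masses are not known exactly. Their poses are not given: they have to be found in the camera images.
- ramp: Fixed wooden ramp, 270 long, 86 wide. Origin on the bench below the pin; +x uphill (level), +y to the punch-hole side, z up. Two upright cheeks, each 18 mm thick, stand at x = -31 to 23 mm with a 50 mm channel between them (y = -25 to 25), tops 108 mm above the bench (a stud on the -y cheek reaches 120). Uphill, guides 25 mm tall flank the stone and a 60 mm backstop stands 8 mm beyond it
- deck (a point): Point on the deck's upper face right below the pin, 26 mm above the bench, axes as the ramp. The deck rises 5 degrees to +x (z = 0.026 + 0.087 x m, x from here) from x = -144 to +125 mm. Nothing stands on or beside it downhill of x = -31 mm but the tub beside its -y edge
- bore (a point): Centre of the 17 mm punch hole in the outer dark-steel face of the +y cheek, on the pin's axis, 84 mm above the bench, axes as the ramp. The pin's end lies 5.5 mm inside; behind the 5 mm steel plate the bore is 23 mm wide, so the pin can leave only to -y. The tip of a punch must go level along -y about 90 mm deep to push it right out
- exit (a point): Centre of the 23 mm bore in the outer face of the -y cheek, where the pin comes out, 86 mm from the punch hole; axes as the ramp
- pin: Steel pin, 22 mm in diameter and 80.5 mm long, lying level across the channel in both cheeks, flush with the -y cheek's outer face. Origin at its centre, its y axis along its length (the ramp's +y). Its underside is 47 mm above the deck. It is jammed by a sprung pad in the -y cheek and takes roughly 8 to 18 N to slide, until it falls out
- stone: Round reddish stone blank, a disc 90 mm in diameter and 42 mm thick, about 0.65 kg, standing on its rim on the deck just uphill of the pin and leaning on it. Origin at its centre, its axis (y) along the ramp's y. It rolls freely downhill (-x of the ramp) when the pin is gone and nothing holds it. It may not be shifted by more than 15 mm
- tub: Fixed open grey tub, 130 x 130 mm, 40 mm tall, walls 4 mm, on the bench against the ramp's -y side, below where the pin comes out. Origin at the centre of its underside
- chock_grip (a point): Centre of the upright handle of the loose pale wooden chock (0.3 kg), 51 mm above its sole; x points to the nose, z up. The handle is 30 mm along x, 22 mm across (y), from 28 to 75 mm above the sole. On the ramp, nose uphill, the chock touches the stone when this point is 123 mm downhill of the stone's centre, measured along the deck
- chock: The same chock; origin at the centre of its sole, axes as for the handle, which stands 37 mm behind (-x). The foot is 110 mm long, 34 mm wide and 28 mm tall, but for the last 11 mm at the nose (+x), a toe only 12 mm tall that goes under the stone's curve
- rest: Fixed dark wooden tool rest, 85 mm (x) by 220 mm (y); origin at the centre of its underside. Two rails along y, 12 mm wide, at x = -36 and 36 mm, tops 35 mm above the bench; between them 60 mm is open down to 8 mm above the bench. Three steel tools lie across the rails, 65 mm apart in any order, tips to +x
- drift_shank (a point): Centre of the drift punch's square shank: 85 mm long (x), 18 x 18 mm, of plain steel, about 0.2 kg, lying across the two rails with its centre 44 mm above the bench. x points to the tip: from the shank's front end, 42.5 mm ahead, a slim round tip 10 mm in diameter and 100 mm long goes on, so that the tip's end is 142.5 mm ahead of this point
- drift: The same drift punch; origin at the centre of its shank, same axes
- thick_shank (a point): Bystander on the tool rest: centre of the shank of a similar tool (same shank) whose round tip, 100 mm long, is 21 mm thick, too thick for the hole
- stub_shank (a point): Bystander on the tool rest: centre of the shank of a similar tool (same shank) with a short pointed tip of 40 mm, too short
- jar: Bystander: closed glass jar, 64 mm in diameter and 100 mm tall, beyond the ramp; origin at the centre of its underside
- offcut: Bystander: marble offcut 90 x 60 x 35 mm beyond the tub; origin at the centre of its underside
There are look-alikes about, which are no part of the job. Leave any green or purple look-alike of the chock alone.

How it is judged:
By the outcome, as a careful person would: the job done as asked, in the order asked, and still so for the second after the job is handed in, with the robot touching nothing.
It also fails if it takes over 69 s, if anything falls off the work surface, if the arm or the gripper's body presses on something with over 40 N, if the wrist force passes 120 N, or if a joint passes its speed limit or range.

## Robot

A 7-joint arm with a two-finger parallel gripper is mounted at the origin on the work surface. World frame = base frame: x ahead of the robot, y to its left, z up, the work surface at z = 0. Lengths are in m, angles in rad, forces in N, time in s.
With the tool pointing down it reaches from about 0.4 to 0.9 m from the base axis. Payload 5.5 kg.
Tool frame: the origin (TCP) lies midway between the tips of the shut fingers; the grasp point (between the pads) lies 19 mm behind it (manip.grip_depth is the distance from the TCP to the grasp point, in m); z points along the fingers, y is the line along which they close (so a half turn about z gives the same grasp; the last joint's range is limited). The gripper opens to 92 mm and grips with 3 to 60 N. Pads are 19 mm wide; open, the fingers measure 130 mm over their backs; the gripper's body (75 mm by 190 mm) begins 47 mm behind the grasp point.
Start: joints at [1.59, 0.501, -0.427, 1.55, 0.221, 1.138, -0.21], TCP at [0.157, -0.631, 0.227] pointing down, gripper open.
Joint ranges: [-2.88, 2.88], [-0.31, 2.03], [-1.54, 1.56], [0.2, 2.42], [-1.41, 4.55], [0.19, 2.02], [-2.57, 2.57]. Speed limits (rad/s): [2.57, 2.57, 3.14, 3.14, 3.14, 3.14, 3.14].

## Interface

Orientations are given as a unit quaternion [x, y, z, w].
In Python, from bench import manip, effector, viewer gives the robot as it stands. Calls block until the motion is done:
- manip.move_pose(position, orientation): joint-space move of the TCP to a pose.
- manip.servo_line(position, ori=None, vel=0.15): straight line of the TCP; ori=None keeps the orientation; vel is the mean speed in m/s.
- manip.movej(angles): joint-space move.
- effector.open_jaws() and effector.close(f_grip=None): open the fingers fully, or close them until they stop; f_grip is the grip in N (None keeps the last).
- manip.sleep(seconds).
- manip.solve_ik(position, orientation): joint angles nearest the present ones, or None.
- viewer.get_image(name): name is "side" or "top" or "wrist"; returns the picture (384x512x3 uint8, red, green, blue); there is no depth.
- viewer.get_calibration(name): a dict with "vfov" (degrees; the focal length in pixels is half the picture's height over the tangent of half this angle, whatever the lens; pixels are square), "cx", "cy" (the principal point, pixels), "eye" and "attitude" of the camera in the world. Camera axes: x right, y down, z forward; pixel columns grow to the right and rows downward; lengths in m; the calibration is good to about 2 mm. A picture is of the moment at which its call begins: read the wrist's pose just before it. get_calibration takes no time and is no camera call; for the wrist camera it gives the pose at the moment of the call.
A pose or a line that the arm cannot do raises manip.PlanningError and nothing moves.
- manip.hand_in(): hands the job in; it is judged then, once.
Readings, each from a call of its own:
- manip.current_clock(): time.
- manip.current_q(): joint angles.
- manip.current_joint_velocities(): joint speeds.
- manip.current_tau(): joint torques, N m.
- manip.current_tool_pos(): TCP position.
- manip.current_tcp_rot(): TCP orientation.
- manip.current_force(): force on the tool from outside, world axes, zero at the start.
- manip.current_wrist_torque(): the same for the moment, N m.
- manip.current_finger_gap(): finger opening in m.
- manip.current_gripper_force(): force on a finger pad.
Only numpy, scipy, OpenCV 4.12 (cv2) and the standard library are available. Lean on these libraries where they do the work, as an engineer would, in place of code of your own. Each camera call takes 0.05 s, during which the arm holds its last target. There are 200 camera calls.

## Working session

There is one attempt and no reset: what is moved stays moved. The work goes in short steps, each a Python script; the robot and the scene stay as the last script left them, time stands still between calls to the robot, and variables do not carry over. Pictures are saved under pics/ and viewed, at most 11 in all, crops included, and the job is handed in when it is done.

```bash
ls; mkdir -p pics; python3 - <<'E'
from bench import manip, effector, viewer
import cv2
for n in ("side","top"):
    c=viewer.get_calibration(n); print(n,c)
    cv2.imwrite(f"pics/{n}0.png",cv2.resize(viewer.get_image(n)[:,:,::-1],(800,600),interpolation=cv2.INTER_CUBIC))
print(viewer.get_calibration("wrist"),manip.current_tcp_rot(),manip.current_clock(),manip.grip_depth)
E
```

```text
pics
side {'vfov': 46.463615792616025, 'cx': 257.0464993803359, 'cy': 192.8015471748105, 'eye': array([0.39353088, 1.00655771, 0.88727777]), 'attitude': array([-0.07213942,  0.89376113, -0.44036889,  0.04541142])}
top {'vfov': 55.285903262134234, 'cx': 251.64467957173338, 'cy': 197.39596961355664, 'eye': array([ 0.49045863, -0.05140028,  1.12023817]), 'attitude': array([-0.69590828,  0.71646052, -0.02718189,  0.040708  ])}
{'vfov': 71.12069599248751, 'cx': 256.6687007970778, 'cy': 196.818853058049, 'eye': array([ 0.23413005, -0.61099615,  0.38295879]), 'attitude': array([ 0.7787914 , -0.60904849, -0.09297999,  0.1178924 ])} [ 9.92575969e-01  1.21622968e-01 -8.51569958e-05 -8.89714235e-04] 0.1 0.0188
```

View pics/top0.png

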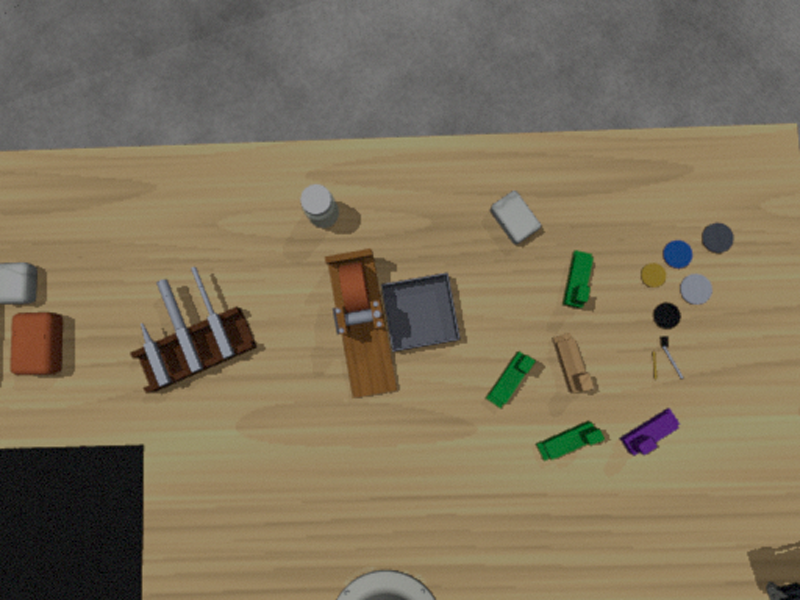

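View pics/side0.png

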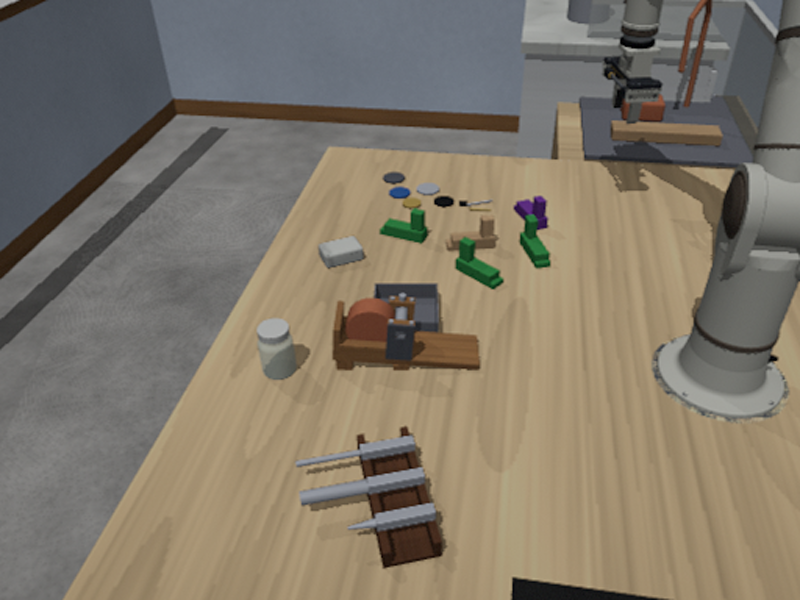

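The top view (800x600) shows these candidates:
- **Chock:** pale one at (573,363), with its handle at (587,383). The green ones at (579,278), (511,379) and (570,440) and the purple one at (650,432) are look-alikes.
- **Punches on the rest:** slim long one at (212,320), with its tip ending at (195,268). The thick one is at (180,325) and the stub at (153,358).

By the description I choose the pale chock and the slim punch. The stone is at (353,285) and the pin at (360,317).

```bash
cat > h.py <<'E'
from bench import manip, effector, viewer
import cv2, numpy as np
from scipy.spatial.transform import Rotation as R
def ray(c,uv):
    f=192/np.tan(np.radians(c["vfov"])/2); uv=np.atleast_2d(uv).astype(float)
    d=np.c_[(uv-[c["cx"],c["cy"]])/f,np.ones(len(uv))]
    return R.from_quat(c["attitude"]).apply(d)
def plane(c,uv,z):
    d=ray(c,uv); return c["eye"]+d*((z-c["eye"][2])/d[:,2])[:,None]
def proj(c,p):
    f=192/np.tan(np.radians(c["vfov"])/2)
    q=R.from_quat(c["attitude"]).inv().apply(np.atleast_2d(p)-c["eye"]); return q[:,:2]/q[:,2:]*f+[c["cx"],c["cy"]]
def ori(zdir,ydir):   # tool z along zdir, y along ydir
    z=np.array(zdir,float);z/=np.linalg.norm(z);y=np.array(ydir,float);y-=z*(y@z);y/=np.linalg.norm(y)
    return R.from_matrix(np.c_[np.cross(y,z),y,z]).as_quat()
def save(n,img,box=None,k=None):
    if box: img=img[box[1]:box[3],box[0]:box[2]]
    k=k or min(800/img.shape[1],600/img.shape[0])
    cv2.imwrite(f"pics/{n}.png",cv2.resize(img[:,:,::-1],None,fx=k,fy=k,interpolation=cv2.INTER_CUBIC))
E
python3 - <<'E'
from h import *
c=viewer.get_calibration("top"); im=viewer.get_image("top")
k=0.64
def P(n,u,v,z): print(n,plane(c,[[u*k,v*k]],z)[0].round(4))
P("handle",588,381,.075);P("nose",561,338,.012)
P("drift back",222,357,.053);P("drift tip",195,268,.044)
P("thick back",191,371,.053);P("stub back",158,384,.053)
P("ramp lowL",353,397,.0135);P("ramp lowR",397,390,.0135)
P("backL",327,259,.09);P("backR",371,251,.09)
P("pin +y cheek",339,319,.108);P("pin -y",379,313,.108)
a=cv2.resize(im[150:310,210:450],(600,400),interpolation=cv2.INTER_CUBIC)
a=np.hstack([cv2.resize(im[150:260,75:185],(400,400),interpolation=cv2.INTER_CUBIC),cv2.resize(im[205:265,335:395],(400,400),interpolation=cv2.INTER_CUBIC)])
b=cv2.resize(im[150:260,195:305],(400,400),interpolation=cv2.INTER_CUBIC)
s=viewer.get_image("side"); 
b2=cv2.resize(s[175:245,205:315],(400,255),interpolation=cv2.INTER_CUBIC)
b2=np.vstack([b2,np.zeros((145,400,3),np.uint8)])
save("crop",np.vstack([a,np.hstack([b,b2])]))
E
```

```text
handle [ 0.4498 -0.3795  0.075 ]
nose [ 0.5307 -0.3527  0.012 ]
drift back [0.5121 0.2899 0.053 ]
drift tip [0.6836 0.3449 0.044 ]
thick back [0.4877 0.3481 0.053 ]
stub back [0.4653 0.4099 0.053 ]
ramp lowL [0.4293 0.0501 0.0135]
ramp lowR [ 0.4403 -0.0346  0.0135]
backL [0.6843 0.0853 0.09  ]
backR [0.6966 0.0045 0.09  ]
pin +y cheek [0.5723 0.0634 0.108 ]
pin -y [ 0.5809 -0.008   0.108 ]
```

View pics/crop.png

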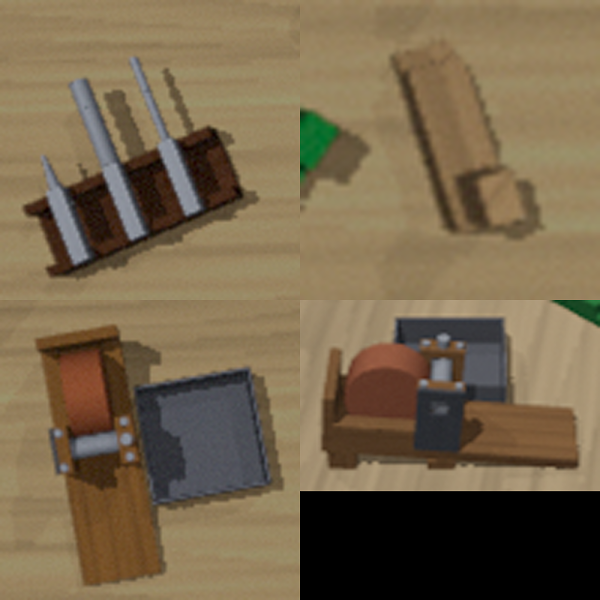

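The crop confirms the choice: the pale chock has its handle at the lower right and its nose at the upper left. The slim punch is the rightmost tool on the rest, with only one neighbour, and the stone rests against the pin. The measured lengths match the given ones (chock 85 vs 92 mm, punch 180 vs 185 mm), and the ramp yaw is about 8°. I'll go above the chock and look, after checking IK for the later poses.

```bash
python3 - <<'E'
from h import *
def d(a): a=np.radians(a); return np.array([np.cos(a),np.sin(a),0])
def t(n,p,o):
    q=manip.solve_ik(p,o); print(n,None if q is None else np.round(q,2))
t("place",[.50,.022,.06],ori([0,0,-1],d(98)));t("place-",[.50,.022,.06],ori([0,0,-1],d(-82)))
for s in (1,-1):
    t("grab",[.552,.303,.025],ori([0,0,-1],s*d(107.8))); t("grab hi",[.552,.303,.15],ori([0,0,-1],s*d(107.8)))
    for L in (.18,.05): t("push",[.57-.14*(L+.086/2)*-1*0-.14*(L+.043),.028+.99*(L+.043),.065],ori([0,0,-1],s*d(8)))
o=ori([0,0,-1],d(108.3))
print(manip.current_clock())
manip.move_pose([.43,-.386,.2],o); print(manip.current_clock(),manip.current_q().round(2) if hasattr(manip.current_q(),'round') else manip.current_q())
c=viewer.get_calibration("wrist"); im=viewer.get_image("wrist"); np.savez("w1",im=im,**c); save("w1",im)
print(proj(c,[[.4498,-.3795,.075],[.5307,-.3527,.012]]))
E
```

```text
place [ 0.52  0.58 -0.77  2.03  0.58  0.76  1.11]
place- [ 0.57  0.6  -0.82  2.03  0.63  0.78 -2.07]
grab [ 0.26  1.19 -1.31  1.71  1.21  1.28  0.53]
grab hi [ 0.26  0.94 -1.31  1.66  0.94  1.31  0.66]
push [ 0.37  1.06 -1.31  1.8   1.1   1.23 -1.14]
push [ 0.4   0.73 -0.89  1.86  0.71  0.91 -0.69]
grab [-0.02  0.82 -0.74  1.72  0.69  0.88 -2.32]
grab hi [-0.23  0.55 -0.43  1.67  0.26  0.98 -2.01]
push [ 0.37  1.06 -1.31  1.8   1.1   1.23  2.  ]
push [ 0.61  1.03 -1.31  1.86  1.09  1.2   2.2 ]
0.2
2.0833 [ 1.57  0.75 -1.3   1.75  0.76  1.26  1.96]
[[257.03094246 209.8997719 ]
 [257.15720211 250.68588545]]
```

View pics/w1.png

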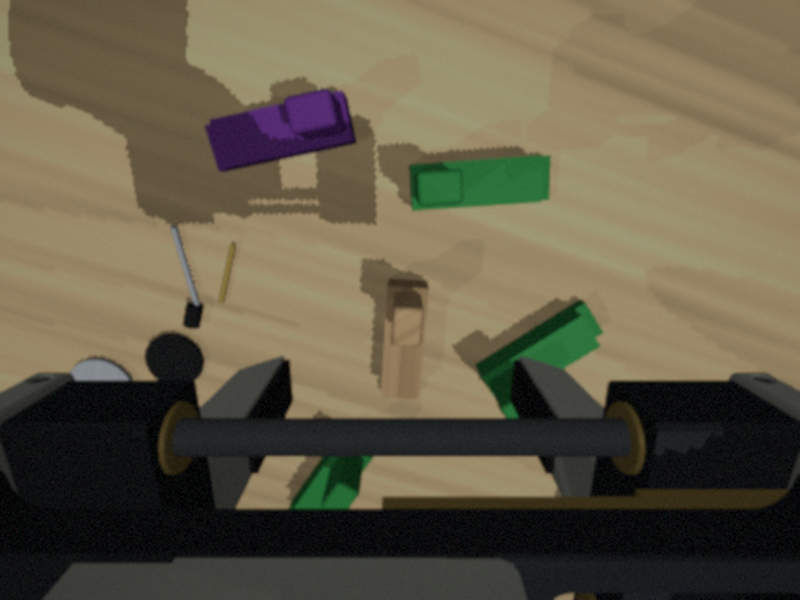

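The wrist view shows the pale chock's handle top at (407,325) and its nose edge at about (401,397). Both lie within 6 px of the prediction. The green chock's nearest point, (478,365), is about 60 mm away and clear of the fingers at the handle's row. I'll refine from this, then grasp and lift, and look at the ramp from above.

```bash
python3 - <<'E'
from h import *
w=np.load("w1.npz"); c={k:w[k] for k in ("vfov","cx","cy","eye","attitude")}
h=plane(c,[[407*.64,324*.64]],.075)[0]; n=plane(c,[[401.5*.64,397*.64]],.012)[0]
v=(n-h)[:2]; L=np.linalg.norm(v); v/=L; print(h,n,"len(92)",L,"yaw",np.degrees(np.arctan2(v[1],v[0])))
y=[-v[1],v[0],0]; o=ori([0,0,-1],y)
g=manip.grip_depth
manip.move_pose([h[0],h[1],.13],o); manip.servo_line([h[0],h[1],.051-g],vel=.12)
effector.close(f_grip=40); print("gap",manip.current_finger_gap(),manip.current_gripper_force(),manip.current_clock())
manip.servo_line([h[0],h[1],.17],vel=.2)
print(manip.current_finger_gap(),manip.current_force())
x=np.array([np.cos(.14),np.sin(.14)]); o2=ori([0,0,-1],[-x[1],x[0],0])
# hold downhill and above the ramp for a look
p=np.array([.574,.027])-.14*x
manip.move_pose([p[0],p[1],.25],o2)
print(manip.current_clock())
c=viewer.get_calibration("wrist"); im=viewer.get_image("wrist"); np.savez("w2",im=im,**c)
np.savez("t2",im=viewer.get_image("top"),**viewer.get_calibration("top")); np.savez("s2",im=viewer.get_image("side"),**viewer.get_calibration("side"))
t=np.load("t2.npz")["im"]; s=np.load("s2.npz")["im"]
a=np.hstack([im,cv2.resize(t[140:268,180:308],(384,384),interpolation=cv2.INTER_CUBIC)])
b=cv2.resize(s[165:245,200:320],None,fx=7,fy=7,interpolation=cv2.INTER_CUBIC)[:, :]
b=cv2.resize(b,(448,299)); print(a.shape)
b=np.hstack([b,np.zeros((299,448,3),np.uint8)])
save("w2",np.vstack([a,b]))
E
```

```text
[ 0.44574703 -0.37678946  0.075     ] [ 0.53597736 -0.35126583  0.012     ] len(92) 0.09377082423992988 yaw 15.794719276333034
gap 0.021654849470979544 39.780033230781555 4.575
0.021956461260662672 [ 0.2971829  -0.19531433 -3.88839886]
6.875
(384, 896, 3)
```

View pics/w2.png

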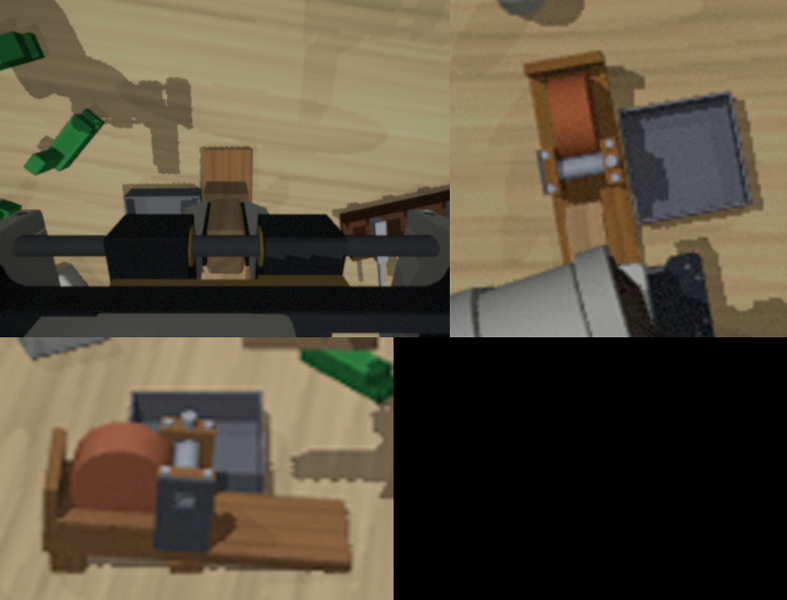

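The wrist view shows the chock gripped (gap 21.7 mm), with the gripper hiding the ramp. The top crop shows the cheeks, pin (580,163), stone (570,110) and tub clearly. I'll measure the ramp from the deck's edges in the first top picture and the stone's arc in the side picture.

```bash
python3 - <<'E'
from h import *
def ld(n):
    w=np.load(n); return {k:w[k] for k in ("vfov","cx","cy","eye","attitude")}
ct,cs=ld("t2.npz"),ld("s2.npz")
top=cv2.imread("pics/top0.png"); hsv=cv2.cvtColor(top,cv2.COLOR_BGR2HSV).astype(float)
# lower deck: saturation edges per row
L=[];Rr=[]
print([int(x) for x in hsv[370,325:420:3,1]],[int(x) for x in hsv[370,325:420:3,2]])
for v in range(356,388,2):
    s=cv2.GaussianBlur(hsv[v:v+1,:,1],(5,1),0)[0]
    thr=(np.median(s[357:380])+np.median(s[300:330]))/2
    i=[u for u in range(330,420) if s[u]>thr]; 
    L.append((min(i),v));Rr.append((max(i),v))
def deck(pts,x0,th):
    pts=(np.array(pts)+.5)*.64-.5; z=np.full(len(pts),.02)
    for _ in range(5):
        P=np.array([plane(ct,[p],zz)[0] for p,zz in zip(pts,z)])
        z=.026+.087*((P[:,0]-x0[0])*np.cos(th)+(P[:,1]-x0[1])*np.sin(th))
    return P
def fit(P): # robust line y=a x+b
    a,b=np.polyfit(P[:,0],P[:,1],1)
    for _ in range(3):
        r=np.abs(P[:,1]-a*P[:,0]-b); k=r<=max(np.median(r)*2,1e-4); a,b=np.polyfit(P[k,0],P[k,1],1)
    return a,b,np.median(r)
for n,E in(("L",L),("R",Rr)):
    P=deck(E,(.574,.028),.14); f=fit(P); print(n,f,"yaw",np.degrees(np.arctan(f[0])),"y at x=.45",f[0]*.45+f[1],"y at .574",f[0]*.574+f[1])
# enlarged crops for corners
side=cv2.imread("pics/side0.png")
a=cv2.resize(top[240:410,315:405],None,fx=3.5,fy=3.5,interpolation=cv2.INTER_CUBIC)
b=cv2.resize(side[280:380,325:485],None,fx=3,fy=3,interpolation=cv2.INTER_CUBIC)
b=np.vstack([b,np.zeros((a.shape[0]-b.shape[0],b.shape[1],3),np.uint8)])
cv2.imwrite("pics/c3.png",np.hstack([a,b])); print(a.shape,b.shape)
E
```

```text
[98, 90, 88, 88, 93, 92, 93, 95, 156, 180, 173, 165, 165, 165, 165, 177, 171, 157, 161, 167, 165, 168, 167, 112, 93, 89, 90, 93, 93, 88, 90, 93] [149, 153, 153, 153, 154, 155, 150, 147, 108, 115, 109, 116, 119, 119, 116, 111, 116, 117, 117, 107, 111, 117, 113, 100, 146, 155, 153, 153, 154, 153, 156, 154]
L (np.float64(0.14035516242252563), np.float64(-0.00926134534563387), np.float64(0.0003552512978064991)) yaw 7.989567548798616 y at x=.45 0.05389847774450267 y at .574 0.07130251788489583
R (np.float64(0.16308174638187448), np.float64(-0.10554317357323574), np.float64(0.0005178251301059811)) yaw 9.262357343006336 y at x=.45 -0.03215638770139223 y at .574 -0.011934251150039793
(595, 315, 3) (595, 480, 3)
```

View pics/c3.png

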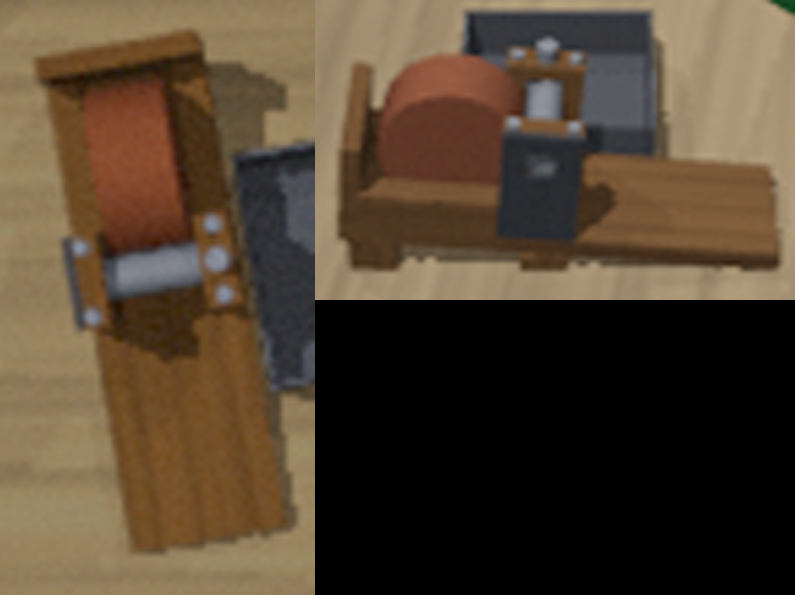

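The enlarged view shows the plate's outer top corners at (62,240) and (80,328), and the -y cheek's at (232,213) and (243,305). The deck's low corners are at (133,550) and (288,525). In the side tile the punch hole is at (542,167) and the stone's face centre is near (440,130).

```bash
cat > m.py <<'E'
from h import *
def ld(n):
    w=np.load(n); return {k:w[k] for k in ("vfov","cx","cy","eye","attitude")}
ct,cs=ld("t2.npz"),ld("s2.npz")
T=lambda u,v:[((315+u/3.5)+.5)*.64-.5,((240+v/3.5)+.5)*.64-.5]
S=lambda u,v:[((325+(u-315)/3)+.5)*.64-.5,((280+v/3)+.5)*.64-.5]
E
python3 - <<'E'
from m import *
obs=[("top",T(62,240),(23,43,108)),("top",T(80,328),(-31,43,108)),("top",T(232,213),(23,-43,108)),("top",T(243,305),(-31,-43,108)),
("top",T(133,550),(-144,43,13.5)),("top",T(288,525),(-144,-43,13.5)),("side",S(542,167),(0,43,84)),("side",S(503,130),(23,43,108)),("side",S(585,133),(-31,43,108)),("side",S(772,180),(-144,43,13.5)) ,("side",S(768,165),(-144,-43,13.5))]
A=[];B=[]
for n,uv,p in obs:
    q=plane(ct if n=="top" else cs,[uv],p[2]/1000)[0]
    A.append((p[0]/1000,p[1]/1000));B.append(q[:2]); 
A=np.array(A);B=np.array(B)
def rigid(k):
    a,b=A[k],B[k];H=(a-a.mean(0)).T@(b-b.mean(0));th=np.arctan2(H[0,1]-H[1,0],H[0,0]+H[1,1])
    M=np.array([[np.cos(th),-np.sin(th)],[np.sin(th),np.cos(th)]]);t=b.mean(0)-M@a.mean(0);return th,t,M
for k in (range(6),range(6,9),range(9),range(11)):
    th,t,M=rigid(list(k)); print(np.degrees(th),t); 
    print(((B-t)@M*1000).round(1).tolist())
# stone in side: red mask, upper silhouette on far-face plane
side=cv2.imread("pics/side0.png");hsv=cv2.cvtColor(side,cv2.COLOR_BGR2HSV)
th,t,M=rigid(list(range(9)))
m=((hsv[...,0]<9)&(hsv[...,1]>110)).astype(np.uint8); m[:,:325]=0;m[:280]=0;m[380:]=0;m[:,400:]=0
cv2.imwrite("pics/m.png",m*255)
ys,xs=np.nonzero(m); print("red",xs.min(),xs.max(),ys.min(),ys.max())
pts=np.array([(u,ys[xs==u].min()-.5) for u in range(352,382)])*1.0
d=ray(cs,(pts+.5)*.64-.5); nrm=np.array([-np.sin(th),np.cos(th),0])
o=np.array([*t,0])-.021*nrm; e=cs["eye"]
P=e+d*(((o-e)@nrm)/(d@nrm))[:,None]
X=np.c_[(P[:,:2]-t)@M[:,0],P[:,2]]
from scipy.optimize import least_squares
r=least_squares(lambda c:np.hypot(*(X-c).T)-.045,[.055,.076],loss="soft_l1",f_scale=.001); print("stone xz (exp .0555,.076)",r.x,np.abs(r.fun).max())
E
```

```text
7.889532719219185 [0.57817113 0.02837821]
[[19.8, 44.0], [-25.9, 42.0], [19.0, -43.5], [-28.1, -41.4], [-144.1, 42.4], [-144.7, -43.5], [-1.8, 46.2], [20.9, 41.2], [-27.4, 43.5], [-144.8, -25.8], [-143.0, -40.6]]
5.65441507352695 [0.57633516 0.0286821 ]
[[19.9, 44.3], [-25.7, 40.4], [22.5, -43.2], [-24.7, -42.9], [-143.9, 36.3], [-141.1, -49.6], [-1.8, 45.6], [21.0, 41.5], [-27.2, 41.9], [-141.9, -32.0], [-139.5, -46.7]]
7.90965925872572 [0.57811357 0.02859262]
[[19.9, 43.8], [-25.9, 41.7], [19.0, -43.7], [-28.1, -41.6], [-144.1, 42.2], [-144.7, -43.7], [-1.7, 46.0], [20.9, 41.0], [-27.3, 43.3], [-144.8, -26.0], [-143.0, -40.8]]
12.80077080355897 [0.57911348 0.02733865]
[[22.8, 43.4], [-22.9, 45.2], [14.5, -43.7], [-32.3, -37.6], [-140.6, 55.8], [-148.5, -29.8], [1.5, 47.4], [23.6, 40.5], [-24.2, 46.9], [-147.2, -12.1], [-146.7, -27.0]]
red 346 394 298 340
stone xz (exp .0555,.076) [0.04568072 0.07004401] 0.02904415527377247
```

The ramp fit is consistent: origin (0.578, 0.0286) ± 1 mm, yaw 7.9°, deck end measured at -144.4 against -144 given, cheek centre at -3.6 against -4. The stone's place then follows from its contact with the pin. I'll lower the chock downhill of the cheeks, tilted with the deck, slide it in, and feel for the stone.

```bash
cat >> m.py <<'E'
T0=np.array([.578,.0286,0]); YAW=np.radians(7.9); A5=np.radians(5)
RX=np.array([np.cos(YAW),np.sin(YAW),0]); RY=np.array([-np.sin(YAW),np.cos(YAW),0]); Z=np.array([0,0,1.])
DS=np.cos(A5)*RX+np.sin(A5)*Z; DN=-np.sin(A5)*RX+np.cos(A5)*Z
def deckp(s,n): return T0+.026*Z+s*DS+n*DN-manip.grip_depth*DN   # TCP for grip point at s,n
OD=ori(-DN,RY); SC=.0596-.123
E
python3 - <<'E'
from m import *
manip.move_pose(deckp(-.135,.051+.06),OD)
manip.servo_line(deckp(-.135,.054),vel=.12)
f0=np.array(manip.current_force()); print("f0",f0.round(2))
manip.servo_line(deckp(SC-.012,.054),vel=.08)
f0=np.array(manip.current_force()); print("at -12",(f0@DS).round(2),(f0@DN).round(2),f0.round(2))
for n in (.053,.052,.0515,.051,.0505,.050):
    manip.servo_line(deckp(SC-.012,n),vel=.02); f=np.array(manip.current_force())-f0
    print(n,(f@DN).round(2))
    if f@DN>1: break
manip.servo_line(deckp(SC-.012,n+.0008),vel=.02); manip.sleep(.1)
print("clear",(np.array(manip.current_force())-f0).round(2),manip.current_clock())
print("n",n)
np.savez("s4",im=viewer.get_image("side"))
s=np.load("s4.npz")["im"]; save("s4",s,(200,165,330,245),6)
E
```

```text
f0 [ 0.05 -0.11 -3.18]
at -12 -0.68 -3.3 [-0.5   0.79 -3.34]
0.053 0.68
0.052 0.98
0.0515 0.72
0.051 1.07
clear [ 0.23 -1.68  0.26] 10.525
n 0.051
```

View pics/s4.png

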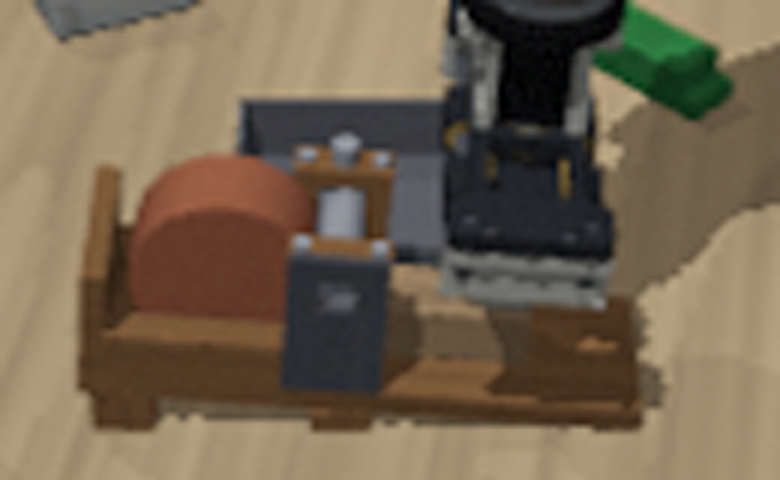

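The side view shows the stone on the pin at (220,240), the plate with its hole at (338,297), and the chock's foot entering the channel under the gripper. The force noise (about 1 N) exceeds the 0.6 N it takes to roll the stone. So I'll creep in 1 mm steps and stop when the side picture first shows the stone's outline change.

```bash
python3 - <<'E'
from m import *
g=lambda k=2: np.mean([viewer.get_image("side")[186:222,218:250].astype(float) for _ in range(k)],0)
b0=g(3); n0=np.abs(g()-b0).mean(); print("noise",n0)
manip.servo_line(deckp(SC-.006,.0518),vel=.03)
f0=np.array(manip.current_force())
for d in np.arange(-.005,.0075,.001):
    manip.servo_line(deckp(SC+d,.0518),vel=.02)
    e=np.abs(cv2.GaussianBlur(g()-b0,(5,5),0)).mean(2); f=np.array(manip.current_force())
    print(round(d*1000),e.mean().round(3),np.percentile(e,98).round(2),(f@DS).round(2),(f@DN).round(2))
    if np.percentile(e,98)>9: break
print(manip.current_clock())
save("s5",viewer.get_image("side"),(200,165,330,245),6)
E
```

```text
noise 0.636670524691358
-5 0.17 0.5 -0.69 -2.45
-4 0.197 0.69 -0.89 -3.37
-3 0.714 4.08 -1.2 -3.1
-2 1.462 9.22 -0.91 -3.83
12.575
```

The stone starts to move between -4 and -3 mm, so the chock is now snug, with about a 1.5 mm nudge. I'll set it down, release, withdraw and check. After that I'll look above the tool rest.

```bash
python3 - <<'E'
from m import *
manip.servo_line(deckp(SC-.002,.0508),vel=.02)
f=np.array(manip.current_force()); print((f@DN).round(2))
effector.open_jaws()
manip.servo_line(deckp(SC-.002,.16),vel=.2); print(manip.current_clock())
# over the rest: drift estimate from the first top picture
c=viewer.get_calibration("top")
dx=np.array([np.cos(np.radians(17.8)),np.sin(np.radians(17.8)),0]); dy=np.array([-dx[1],dx[0],0])
p=np.array([.5121,.2899,0])+.0425*dx
for s in (1,-1):
    q=manip.solve_ik(list(p+.10*dx+.2*Z) if s<0 else list(p-.06*dx+.2*Z),ori(-Z,s*dy)); print(s,q)
manip.move_pose(p-.03*dx+.2*Z,ori(-Z,-dy)); print(manip.current_clock())
cw=viewer.get_calibration("wrist"); im=viewer.get_image("wrist"); np.savez("w6",im=im,**cw)
print("cam",cw["eye"],p,proj(cw,[p+.053*Z,p+.1425*dx+.044*Z,p-.0425*dx+.053*Z]))
t=viewer.get_image("top"); s=viewer.get_image("side"); np.savez("t6",im=t);np.savez("s6",im=s)
a=cv2.resize(im,(533,400),interpolation=cv2.INTER_CUBIC)
tt=cv2.resize(t[155:255,205:270],(260,400),interpolation=cv2.INTER_CUBIC)
ss=cv2.resize(s[175:238,205:315],(793//2,200*1),interpolation=cv2.INTER_CUBIC)
bot=np.zeros((200,793,3),np.uint8); bot[:,:396]=ss
save("w6",np.vstack([np.hstack([a,tt]),bot]),k=1)
E
```

```text
-2.95
14.7667
1 [ 0.20290711  0.57217288 -1.04499893  1.76651546  0.54538377  1.12622635
  0.86244563]
-1 [-0.31315071  0.65161732 -0.31875197  1.35017655  0.20769946  1.17237036
 -1.91146055]
17.4333
cam [0.59998962 0.3179776  0.35685267] [0.5525655  0.30289205 0.        ] [[256.36363122 159.06871632]
 [256.21363108  16.93513046]
 [256.40242642 194.89082609]]
```

View pics/w6.png

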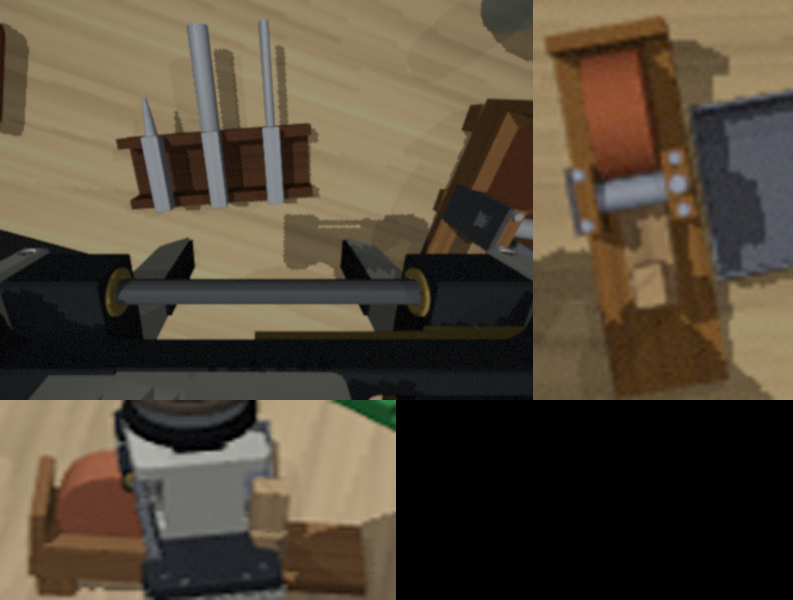

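The chock sits straight in the channel under the pin with its nose at the stone, and the stone is still in place. In the wrist view the slim punch's tip end is at (264,20), its shank front at (272,127) and its back at (275,203). The thick tool is at (213,165), and the plate's hole is near (481,219). Fully open fingers would catch the thick tool's shank, so I'll descend 15 mm to the free side and let the closing jaws draw the punch over.

```bash
python3 - <<'E'
from m import *
c=ld("w6.npz"); k=512/533
U=lambda u,v:[(u+.5)*k-.5,(v+.5)*k-.5]
b=plane(c,[U(275,203)],.053)[0]; fr=plane(c,[U(272,127)],.053)[0]; tip=plane(c,[U(264,20)],.044)[0]
th_=plane(c,[U(219,207)],.053)[0]
v=(tip-b);v[2]=0; L=np.linalg.norm(v); v/=L
print("len(185)",L,"shank(85)",np.linalg.norm(fr-b),"yaw",np.degrees(np.arctan2(v[1],v[0])),"spacing(65)",abs(np.cross(v[:2],(th_-b)[:2])))
print("bore",plane(c,[U(481,219)],.084)[0],"exp",T0+.043*RY+.084*Z)
p=tip-.1425*v; p2=b+.0425*v; p=(p+p2)/2; p[2]=0; print("shank",p, p2)
y=np.array([-v[1],v[0],0]); o=ori(-Z,y)
q=p-.015*y
manip.move_pose(q+.10*Z,o); print(manip.current_clock())
manip.servo_line(q+.026*Z,vel=.12); print(np.round(manip.current_force(),2))
effector.close(f_grip=55); print("gap",manip.current_finger_gap(),manip.current_gripper_force())
np.savez("grasp",q=q,o=o,v=v)
manip.servo_line(q+.16*Z,vel=.15); print("gap",manip.current_finger_gap(),np.round(manip.current_force(),2),manip.current_clock())
np.savez("w7",im=viewer.get_image("wrist"),**viewer.get_calibration("wrist"))
E
```

```text
len(185) 0.18352574170001515 shank(85) 0.0832855692639962 yaw 21.49387589267253 spacing(65) 0.06401919547775149
bore [0.57220829 0.07557946 0.084     ] exp [0.57208988 0.07119191 0.084     ]
shank [0.55364131 0.2964472  0.        ] [0.55432718 0.29671729 0.053     ]
19.875
[ 0.8  -0.05  0.45]
gap 0.01770198143849774 54.83557641506195
gap 0.017440833344251623 [ 0.35  0.41 -2.48] 22.825<stdin>:7: DeprecationWarning: Arrays of 2-dimensional vectors are deprecated. Use arrays of 3-dimensional vectors instead. (deprecated in NumPy 2.0)
```

Punch held (gap 17.4 mm), and the hole seen from the wrist agrees with the model to 1 mm across. I'll move to a standoff in line with the bore and look at the tip in the top and side views.

```bash
cat >> m.py <<'E'
OP=ori(-Z,RX)
def punch(depth,dx=0,dz=0): return T0+dx*RX+(.043+.1425-depth)*RY+(.066+dz)*Z
E
python3 - <<'E'
from m import *
manip.move_pose(punch(-.04,0,.1),OP); print(manip.current_clock())
manip.servo_line(punch(-.025),vel=.12); print(manip.current_clock(),manip.current_q())
t=viewer.get_image("top"); s=viewer.get_image("side"); np.savez("t8",im=t);np.savez("s8",im=s)
tipm=T0+(.043+.025)*RY+.084*Z
print("tip exp top",proj(ct,tipm),"side",proj(cs,tipm),"bore top",proj(ct,tipm-.025*RY),"side",proj(cs,tipm-.025*RY))
a=cv2.resize(t[180:230,175:250],(600,400),interpolation=cv2.INTER_CUBIC)
b=cv2.resize(s[180:255,225:300],(400,400),interpolation=cv2.INTER_CUBIC)
save("s8",np.hstack([a,b]),k=.8)
E
```

```text
24.3083
25.3 [ 0.24700721  0.82464575 -0.99533009  1.78609752  0.818065    1.00440589
 -0.9420255 ]
tip exp top [[206.50827152 206.43690784]] side [[255.3785441  219.84921562]] bore top [[215.18215013 204.97317058]] side [[255.69173019 213.95256842]]
```

View pics/s8.png

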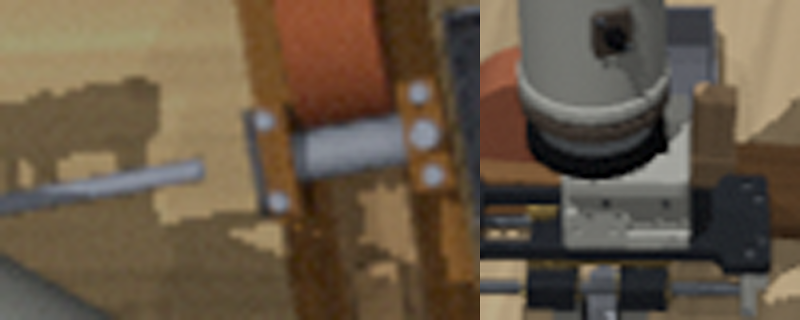

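The top view shows the tip end at crop (202,170), which is (206.6,206.6) in the picture. The expected point is (206.5,206.4), and the tip lies in line with the pin's axis at (352,145). I'll advance with a force guard.

```bash
python3 - <<'E'
from m import *
f0=np.array(manip.current_force())
ok=True
for d in [-.004,0,.003,.005,.007,.009,.012,.018,.026,.036,.046,.056,.066,.074,.080,.085,.089,.0915]:
    manip.servo_line(punch(d),vel=.04)
    f=np.array(manip.current_force())-f0; print(d,"along",(f@RY).round(1),"side",(f@RX).round(1),"z",f[2].round(1),"gap",round(manip.current_finger_gap(),4))
    if (d<=.003 and f@RY>4) or np.linalg.norm(f)>35: ok=False;print("STOP");break
print(ok,manip.current_clock(),manip.current_tool_pos(),punch(d))
np.savez("t9",im=viewer.get_image("top"))
save("t9",np.load("t9.npz")["im"],(175,155,305,255),6)
E
```

```text
-0.004 along -0.4 side 0.3 z 0.6 gap 0.0177
0 along -0.2 side -0.0 z -0.1 gap 0.0175
0.003 along -0.1 side 0.5 z -0.9 gap 0.0173
0.005 along 5.2 side 0.7 z -0.6 gap 0.0174
0.007 along 7.9 side 1.0 z 1.1 gap 0.0174
0.009 along 11.9 side 0.8 z -0.2 gap 0.0174
0.012 along 13.4 side 0.8 z 0.4 gap 0.0174
0.018 along 13.3 side 1.1 z -0.8 gap 0.0179
0.026 along 13.1 side 1.4 z 0.4 gap 0.0176
0.036 along 14.1 side 1.0 z 0.3 gap 0.0178
0.046 along 13.2 side 0.3 z 0.3 gap 0.0175
0.056 along 13.1 side 1.8 z -0.1 gap 0.0176
0.066 along 13.2 side 1.1 z -0.4 gap 0.0176
0.074 along 13.0 side 1.0 z 0.3 gap 0.0176
0.08 along 13.3 side 1.0 z 0.5 gap 0.0177
0.085 along -0.5 side -0.2 z -0.3 gap 0.0174
0.089 along -1.1 side 0.7 z 1.0 gap 0.0175
0.0915 along 0.7 side 1.0 z 0.5 gap 0.0174
True 31.25 [0.56519484 0.12114736 0.06595104] [0.56508021 0.12170789 0.066     ]
```

View pics/t9.png

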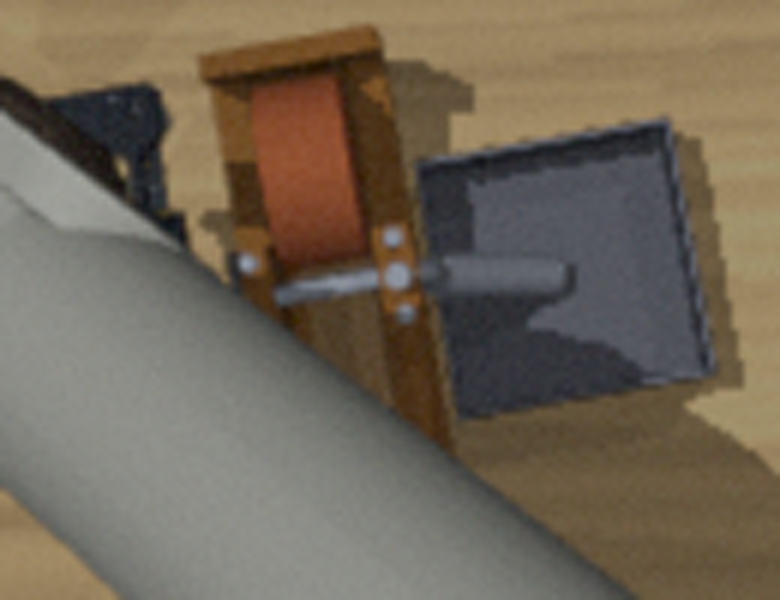

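The push took about 13 N until the pin dropped free. The top view shows the pin in the tub at (510,275), the stone unmoved and the punch tip through the bore at (330,283). I'll withdraw, lay the punch back where it was gripped, and check.

```bash
python3 - <<'E'
from m import *
g=np.load("grasp.npz"); q,o=g["q"],g["o"]
manip.servo_line(punch(-.03),vel=.12)
manip.servo_line(punch(-.04,0,.1),vel=.2)
manip.move_pose(q+.15*Z,o)
t=viewer.get_image("top"); s=viewer.get_image("side")
print(manip.current_clock(),manip.current_finger_gap())
f0=np.array(manip.current_force())
manip.servo_line(q+.035*Z,vel=.12); manip.servo_line(q+.0264*Z,vel=.03)
print("f",(np.array(manip.current_force())-f0).round(1))
effector.open_jaws(); manip.sleep(.2)
manip.servo_line(q+.18*Z,vel=.15)
manip.move_pose(q+np.array([-.12,-.15,.25]),o); print(manip.current_clock())
t=viewer.get_image("top"); s=viewer.get_image("side")
a=cv2.resize(t[145:260,75:310],(800,391),interpolation=cv2.INTER_CUBIC)
b=cv2.resize(s[175:240,205:315],(338,200),interpolation=cv2.INTER_CUBIC); b2=cv2.resize(s[265:365,180:300],(240,200),interpolation=cv2.INTER_CUBIC)
save("end",np.vstack([a,np.hstack([b,b2,np.zeros((200,222,3),np.uint8)])]),k=1)
E
```

```text
34.6333 0.017663401226550104
f [-0.5  1.  -0.4]
39.6333
```

View pics/end.png

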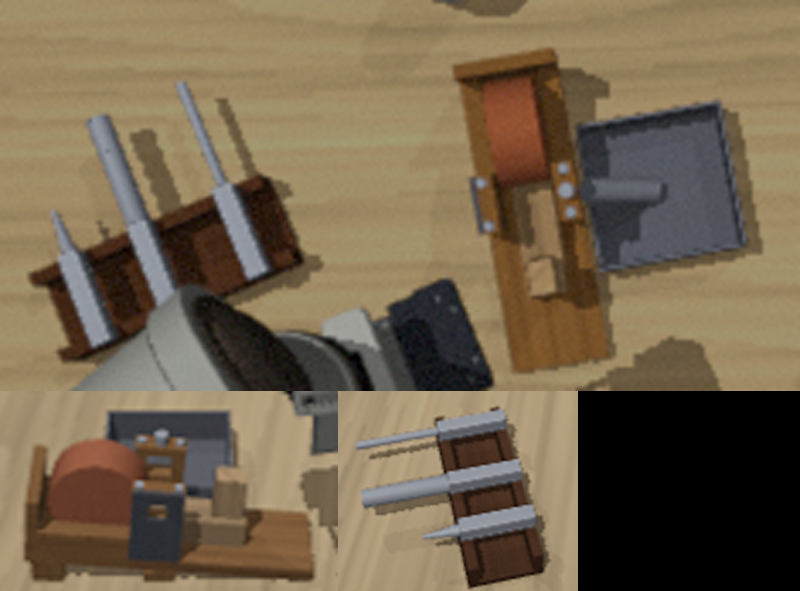

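The final views show everything in place. The pin is in the tub at (625,190) and the bore is see-through in the side tile at (157,510). The stone is held by the chock at (545,225), and the punch lies across both rails at (240,230) with the other tools undisturbed.

```bash
python3 -c "
from bench import manip
print(manip.hand_in(),manip.current_clock())"
```

```text
the job is handed in; nothing more can be done
the job is handed in; nothing more can be done
```

The job is done and handed in at about 40 s on the robot clock: the chock holds the stone (nudged about 1–2 mm uphill when the chock was set), the pin is in the tub, and the punch is back across both rails about 15 mm from its original spot.

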